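# Charge the cold carrier and stack its dishes

## Robot

A 7-joint arm with a two-finger parallel gripper is mounted at the origin on the work surface. World frame = base frame: x ahead of the robot, y to its left, z up, the work surface at z = 0. Lengths are in mm, angles in rad, forces in N, time in s.
With the tool pointing down it reaches from about 425 to 975 mm from the base axis. Payload 16.7 kg.
Tool frame: the origin (TCP) lies at the centre of the arm's flange, where the gripper is bolted on; the fingertips stand 173 mm ahead of it and the grasp point (between the pads) lies 155 mm ahead of it (ctrl.grip_depth is the z of the grasp point in the tool frame, in mm); z points along the fingers, y is the line along which they close (so a half turn about z gives the same grasp; the last joint's range is limited). The gripper opens to 85 mm and grips with 20 to 120 N. Pads are 22 mm wide; open, the fingers measure 114 mm over their backs; the gripper's body (76 mm by 85 mm) begins 54 mm behind the grasp point. The pads swing forward as they close: fully open they stand 13 mm farther back than shut.
Start: joints at [1.117, 0.426, 0.074, 1.606, -0.034, 1.111, -0.067], TCP at [201.892, -644.071, 404.702] pointing down, gripper open.
Joint ranges: [-2.85, 2.85], [-0.5, 2.14], [-1.23, 1.37], [0.21, 2.46], [-1.02, 4.16], [0.16, 2.05], [-2.73, 2.73]. Speed limits (rad/s): [1.89, 1.89, 2.39, 2.39, 3.01, 3.01, 3.01].

## Interface

Orientations are given as a 3x3 rotation matrix whose columns are the frame's x, y, z axes.
In Python, from workcell import ctrl, grab_frame gives the robot as it stands.
- The arm moves only by the tool carry_out, never from a script. Its argument "series" is one flat list of numbers, 7 for each row, row after row: the shift along the world's x, y, z in cm, then the turn, a rotation vector about the world's x, y, z in rad, then the finger opening in cm, from 0 to 8.54. In form: [x, y, z, rx, ry, rz, fingers, x, y, z, rx, ry, rz, fingers, ...]. A call has 1 to 12 rows; each row is the pose to reach, as a shift and turn from the pose commanded when the call began; what a row does not reach only later rows make up. A row lasts 1/10 s, in which the tool goes at most 50 mm and 8.59 degrees, less where a joint would pass 70% of its speed; a pose out of reach is approached as far as the arm can. A call with a gripper value outside its range is refused whole. The fingers move at their own pace and stop on an object; the grip force is fixed at half the most. Time passes only in rows, so rows that repeat a pose let the fingers close. It gives the time, the measured TCP pose, the force, the opening and the grip force at its end, in the units of the state.
- ctrl.sense(): the state, without advancing time (a new reading comes with each control period).
- grab_frame(name): name is "side" or "top" or "wrist"; returns a dict with "color" (400x640x3 uint8, red, green, blue), "intrinsics" (3x3 intrinsics, pixels), "R" (3x3) and "t" (3): a world point X has camera coordinates R X + t. Camera axes: x right, y down, z forward; pixel columns grow to the right and rows downward; lengths in mm; the calibration is good to about 2 mm. A picture is of the moment at which its call begins. There is no depth.
- ctrl.job_done(): hands the job in; it is judged then, once.
The state is a dict: "time_s": time; "q": joint angles; "qd": joint speeds; "joint_efforts": joint torques, N m; "ee_pos": TCP position; "eef_rot": TCP orientation; "force": force on the tool from outside, world axes, zero at the start; "ft_torque": the same for the moment, N m; "gripper_width": finger opening in mm; "finger_force": force on a finger pad.
Only numpy, scipy, OpenCV 4.12 (cv2) and the standard library are available. Lean on these libraries where they do the work, as an engineer would, in place of code of your own. Each camera call takes 0.05 s, during which the arm holds its last target. There are 200 camera calls.

## Task

With the steel scoop, without touching the balls with the gripper, transfer at least three of the turquoise cooling balls from the aluminium tray into the open well of the white cold carrier, and leave no ball anywhere but in the tray or the well. Then lay the scoop flat on its blue mat again, and after that stack the loose green-lidded dish squarely on the green-lidded dish that stands on the carrier's shelf, which should stay where it is. Do not disturb the blue-based steel knobs, bottle or tip box.

Things in the scene. Friction and masses are not known exactly. Their poses are not given: they have to be found in the camera images.
- scoop: loose steel scoop with an orange handle, about 160 g, lying on its pan on the mat at the start. Pan: floor 100 (x) by 86 mm (y), 2 mm thick; side walls 3 mm thick, 39 mm high, flaring from 64 mm apart at the back to 80 mm at the open front; back wall 51 mm high. Origin: centre of the pan's underside; x points from the handle to the open lip, z up
- scoop_grip (a point): middle of the scoop's handle: x = -103, y = 0, z = 85 mm in the scoop's frame; axes as the scoop's. The handle is a straight bar 121 mm long, 20 mm wide (y), 22 mm deep; it leaves the top of a neck at the pan's back (x = -48, z = 60 mm) and rises backwards at 24 degrees to x = -158, z = 110 mm. Grip it across y
- scoop_lip (a point): middle of the front edge of the pan, on its underside: x = 50, y = 0, z = 0 mm in the scoop's frame
- tray: fixed open aluminium tray, 106 mm (x) by 274 mm (y) at its rim, 42 mm high, walls and floor 4 mm thick. Inside: 98 mm wide; the flat floor is 216 mm long (y = -108 to 108 mm) and the end walls lean outwards, to y = -135 and 135 mm at the rim. Origin: centre of its underside; z up. The five balls lie at first in its own -y half; the nearest may reach to y = +5 mm
- tray_in (a point): centre of the tray's inner floor, 4 mm above the table; axes as the tray's
- carrier: fixed white plastic cold carrier, 130 mm wide (x) and about 226 mm long (y): at its -y end an open square well, at its +y end a solid shelf with a steel top. Origin on the table, 48 mm in +y from the well's centre; z up
- carrier_well (a point): centre of the well's inner floor, 5 mm above the table; axes as the carrier's. The well is 120 by 120 mm inside, 55 mm deep, walls 5 mm thick, rim 60 mm above the table
- carrier_shelf (a point): centre of the shelf's steel top (110 by 80 mm), 42 mm above the table, 115 mm in +y from the well's centre; axes as the carrier's
- mat: fixed blue mat, 210 mm (x) by 100 mm (y), 3 mm thick; origin: centre of its underside, its top is at z = 3 mm. The scoop lies on it at the start with its lip towards the mat's +x
- ball0: loose, hard, turquoise cooling ball, 36 mm across, 25 g; origin: its centre; its axes roll with it
- ball1: loose, hard, turquoise cooling ball, 36 mm across, 25 g; origin: its centre; its axes roll with it
- ball2: loose, hard, turquoise cooling ball, 36 mm across, 25 g; origin: its centre; its axes roll with it
- ball3: loose, hard, turquoise cooling ball, 36 mm across, 25 g; origin: its centre; its axes roll with it
- ball4: loose, hard, turquoise cooling ball, 36 mm across, 25 g; origin: its centre; its axes roll with it
- dish_low: round culture dish, 60 mm across and 16 mm high with its green lid (lid 60 mm across over the upper 10 mm, clear base 57 mm across), 30 g, loose, standing on the carrier's shelf. Origin: centre of its underside
- dish_top: the other, equal dish, loose on the table at the start: 60 mm across, 16 mm high. Origin: centre of its underside
- disc_a: bystander: blue round base 90 mm across and 16 mm high with an upright metal knob to 69 mm; origin: centre of its underside. It stands at the left or right of the scoop; the loose dish stands on the other side
- disc_b: bystander, the same as disc_a, standing beyond the tray and the carrier
- bottle: bystander: amber bottle with red cap, 60 mm across, 130 mm high, in front of the robot to the left or right, farther out than the scoop; origin: centre of its underside
- tipbox: bystander: grey box with white lid, 85 by 120 by 80 mm high, in front of the robot to the left or right, farther out than the scoop; origin: centre of its underside
Things that resemble listed ones, but are neither listed nor needed, are in the scene too. What is shaped like the ball1 but black or red is not meant.

How it is judged (in metres and radians):
On the way, in this order (a step that is already met when the one before it is completed fails the run):
1. at least three balls are in the carrier's well ((distance between each of ball0, ball1, ball2 and carrier_well below 0.08 m or distance between each of ball0, ball1, ball3 and carrier_well below 0.08 m or distance between each of ball0, ball1, ball4 and carrier_well below 0.08 m or distance between each of ball0, ball2, ball3 and carrier_well below 0.08 m or distance between each of ball0, ball2, ball4 and carrier_well below 0.08 m or distance between each of ball0, ball3, ball4 and carrier_well below 0.08 m or distance between each of ball1, ball2, ball3 and carrier_well below 0.08 m or distance between each of ball1, ball2, ball4 and carrier_well below 0.08 m or distance between each of ball1, ball3, ball4 and carrier_well below 0.08 m or distance between each of ball2, ball3, ball4 and carrier_well below 0.08 m)), for 0.2 s.
2. then the scoop lies flat on its mat, released (x of scoop in the frame of mat between -0.1 and 0.1 m and y of scoop in the frame of mat between -0.045 and 0.045 m and z of scoop in the frame of mat below 0.008 m and angle between scoop's own z axis and vertical below 0.08 rad and contact force between the fingers and scoop below 0.1 N), for 0.2 s.
3. then the loose dish stands squarely on the other dish, released (z of dish_top in the frame of dish_low between 0.013 and 0.019 m and horizontal distance between dish_top and dish_low below 0.006 m and angle between dish_top's own z axis and vertical below 0.06 rad and contact force between the fingers and dish_top below 0.1 N), for 0.2 s.
At the end, for the whole second after the job is handed in: At least 3 of the 5 balls in the well, the others in the well or tray; the scoop at rest and flat on its mat, its pan's centre 5 mm or more inside the mat's edges; dish_top level on dish_low, centres within 6 mm; dish_low within 20 mm of its start; all released (all of step 2 and all of step 3 and (distance between each of ball0, ball1, ball2 and carrier_well below 0.08 m or distance between each of ball0, ball1, ball3 and carrier_well below 0.08 m or distance between each of ball0, ball1, ball4 and carrier_well below 0.08 m or distance between each of ball0, ball2, ball3 and carrier_well below 0.08 m or distance between each of ball0, ball2, ball4 and carrier_well below 0.08 m or distance between each of ball0, ball3, ball4 and carrier_well below 0.08 m or distance between each of ball1, ball2, ball3 and carrier_well below 0.08 m or distance between each of ball1, ball2, ball4 and carrier_well below 0.08 m or distance between each of ball1, ball3, ball4 and carrier_well below 0.08 m or distance between each of ball2, ball3, ball4 and carrier_well below 0.08 m) and (distance between ball0 and carrier_well below 0.08 m or (x of ball0 in the frame of tray_in between -0.05 and 0.05 m and y of ball0 in the frame of tray_in between -0.132 and 0.132 m)) and (distance between ball1 and carrier_well below 0.08 m or (x of ball1 in the frame of tray_in between -0.05 and 0.05 m and y of ball1 in the frame of tray_in between -0.132 and 0.132 m)) and (distance between ball2 and carrier_well below 0.08 m or (x of ball2 in the frame of tray_in between -0.05 and 0.05 m and y of ball2 in the frame of tray_in between -0.132 and 0.132 m)) and (distance between ball3 and carrier_well below 0.08 m or (x of ball3 in the frame of tray_in between -0.05 and 0.05 m and y of ball3 in the frame of tray_in between -0.132 and 0.132 m)) and (distance between ball4 and carrier_well below 0.08 m or (x of ball4 in the frame of tray_in between -0.05 and 0.05 m and y of ball4 in the frame of tray_in between -0.132 and 0.132 m)) and distance of dish_low from where it was at the start of the episode below 0.02 m and angle between dish_low's own z axis and vertical below 0.06 rad and linear speed of each of scoop, dish_top below 0.02 m/s); the robot touches nothing.
It fails at once if the gripper's fingers touch a ball (contact force between the fingers and ball0 above 0.3 N or contact force between the fingers and ball1 above 0.3 N or contact force between the fingers and ball2 above 0.3 N or contact force between the fingers and ball3 above 0.3 N or contact force between the fingers and ball4 above 0.3 N).
It fails at once if a bystander (disc_a, disc_b, bottle, tipbox) is moved by more than 30 mm or tipped by more than 0.3 rad (distance of any of disc_a, disc_b, bottle, tipbox from where it was at the start of the episode above 0.03 m or angle between any of disc_a, disc_b, bottle, tipbox's own z axis and vertical above 0.3 rad).
It also fails if it takes over 72 s, if anything falls off the work surface, if the arm or the gripper's body presses on something with over 40 N, if the wrist force passes 120 N, or if a joint passes its speed limit or range.

## Working session

There is one attempt and no reset: what is moved stays moved. The work goes in short steps, Python scripts to look and compute and a tool call to move; the robot and the scene stay as the last step left them, time stands still between calls to the robot, and variables do not carry over. Pictures are saved under pics/ and viewed, at most 10 in all, crops included, and the job is handed in when it is done.

Besides the shell and the picture viewer there is one more tool, called after "Emit:" as name(argument=value, ...) on one line, values as JSON. carry_out: Moves the arm, as the interface text tells. Its arguments: {"type":"object","properties":{"series":{"type":"array","items":{"type":"number"}}},"required":["series"]}

```bash
ls; mkdir -p pics; python3 - <<'E'
from workcell import ctrl, grab_frame
import cv2,numpy as np
for n in ("side","top","wrist"):
    f=grab_frame(n); cv2.imwrite(f"pics/{n}0.png",f["color"][:,:,::-1]); print(n,np.round(f["intrinsics"],1).tolist(),np.round(f["R"],3).tolist(),np.round(f["t"]).tolist())
s=ctrl.sense(); print(s["time_s"],s["ee_pos"],np.round(s["eef_rot"],3).tolist(),s["gripper_width"],ctrl.grip_depth)
E
```

```text
pics
side [[515.3, 0.0, 319.3], [0.0, 515.3, 202.8], [0.0, 0.0, 1.0]] [[0.956, -0.294, -0.002], [-0.226, -0.728, -0.647], [0.189, 0.619, -0.763]] [-534.0, 188.0, 1317.0]
top [[476.2, 0.0, 314.5], [0.0, 476.2, 192.6], [0.0, 0.0, 1.0]] [[-0.006, -1.0, -0.002], [-0.998, 0.006, -0.069], [0.069, 0.002, -0.998]] [12.0, 599.0, 1206.0]
wrist [[295.3, 0.0, 318.5], [0.0, 295.3, 199.8], [0.0, 0.0, 1.0]] [[0.299, -0.954, -0.001], [-0.911, -0.285, 0.297], [-0.284, -0.088, -0.955]] [-675.0, -38.0, 379.0]
0.15 [ 201.8703455  -643.95055613  404.18743884] [[0.954, 0.299, -0.0], [0.299, -0.954, 0.001], [-0.0, -0.001, -1.0]] 85.42022556391599 154.70000000000002
```

View pics/top0.png

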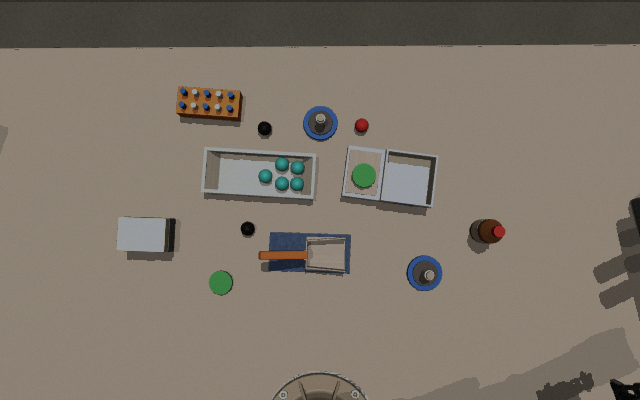

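View pics/side0.png

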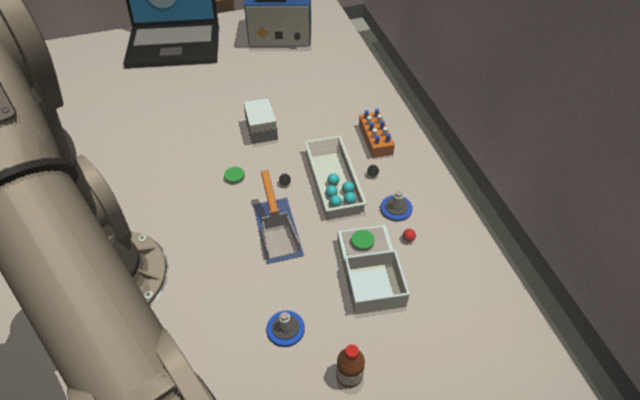

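Top view: five turquoise balls at (282,164), (297,168), (265,176), (282,184) and (297,184), all in the tray at (260,175). The carrier's shelf is at (364,175) and its well at (409,182). The scoop is at (283,255) for the handle and (327,255) for the pan, with its lip pointing right (world −y).

Possible mix-ups:
- **Balls:** black at (265,128) and (247,229), red at (361,125). Not wanted.
- **Dish:** the loose one is at (221,283). The one at (364,176) is on the shelf and stays.
- **Orange:** the scoop handle at (283,255), against the tube rack at (210,103).

I choose the turquoise balls in the tray, the dish at (221,283) and the handle at (283,255). Next is one close crop to check these, plus measurements.

```bash
cat > h.py <<'E'
from workcell import ctrl, grab_frame
import cv2,numpy as np
def ray(f,uv,z):
    K,R,t=f["intrinsics"],np.array(f["R"]),np.array(f["t"])
    d=R.T@np.linalg.solve(K,[uv[0],uv[1],1.]); c=-R.T@t
    return c+d*(z-c[2])/d[2]
def proj(f,X):
    p=np.array(f["intrinsics"])@(np.array(f["R"])@np.array(X,float)+f["t"]); return p[:2]/p[2]
def mask(f,lo,hi):
    return cv2.inRange(cv2.cvtColor(f["color"],cv2.COLOR_RGB2HSV),np.array(lo),np.array(hi))
def blobs(m,amin):
    n,l,s,c=cv2.connectedComponentsWithStats(m)
    return [(c[i],s[i],l==i) for i in range(1,n) if s[i][4]>amin]
COL=dict(teal=((80,100,50),(95,255,255)),green=((50,120,40),(75,255,255)),orange=((5,150,80),(16,255,255)),blue=((105,100,30),(120,255,255)))
E
python3 - <<'E'
from h import *
f=grab_frame("top")
g=grab_frame("side")
for k,(a,b) in COL.items():
    for c,s,m in blobs(mask(f,a,b),25):
        r=cv2.minAreaRect(np.argwhere(m)[:,::-1].astype(np.float32))
        print(k,np.round(c,1),s[4],np.round(r[0],1),np.round(r[1],1),round(r[2],1),[np.round(ray(f,c,z)[:2],1).tolist() for z in (0,16,22,85)])
im=f["color"][135:305,190:450,::-1]
im=cv2.resize(im,None,fx=3,fy=3,interpolation=cv2.INTER_CUBIC)
cv2.imwrite("pics/crop0.png",im)
E
```

```text
teal [281.4 163.5] 142 [281.5 163.5] [12.7 12.7] 45.0 [[678.0, 94.5], [675.9, 93.3], [675.1, 92.9], [666.9, 88.4]]
teal [297. 167.] 141 [297. 167.] [12. 12.] 90.0 [[668.4, 53.5], [666.4, 52.9], [665.7, 52.7], [657.9, 50.3]]
teal [264.9 175.6] 141 [265.  175.5] [13. 12.] 90.0 [[646.2, 137.9], [644.5, 136.2], [643.8, 135.6], [637.1, 128.9]]
teal [281.5 183. ] 141 [281.5 183. ] [12. 13.] 90.0 [[626.3, 94.4], [624.9, 93.3], [624.3, 92.8], [618.7, 88.4]]
teal [296.5 183.4] 146 [296.5 183.5] [12.7 12.7] 45.0 [[625.1, 55.1], [623.7, 54.5], [623.1, 54.2], [617.5, 51.7]]
green [363.4 175.1] 422 [363.4 175.2] [22.4 22.4] 26.6 [[646.0, -120.7], [644.3, -119.1], [643.6, -118.4], [637.0, -112.0]]
green [220.2 282.1] 414 [220. 282.] [22. 22.] 90.0 [[370.1, 253.1], [372.0, 250.0], [372.7, 248.8], [380.0, 236.3]]
orange [203.2 101.2] 871 [207.6 101.7] [62.2 26.3] 4.3 [[845.7, 301.9], [841.4, 298.1], [839.8, 296.7], [823.1, 281.7]]
orange [231.8 111.3] 59 [232.4 111.1] [ 8.5 19.6] 40.6 [[818.1, 225.8], [814.2, 222.9], [812.7, 221.9], [797.3, 210.7]]
orange [282.4 254.7] 401 [283. 255.] [ 8. 48.] 90.0
[... 505 characters left out ...]
814.7, 334.4]]
blue [205.4 106.5] 29 [205.5 106.5] [5. 5.] 90.0 [[831.4, 296.0], [827.3, 292.3], [825.8, 290.9], [809.7, 276.2]]
blue [229.1 108.1] 28 [229. 108.] [6. 4.] 90.0 [[826.7, 233.2], [822.7, 230.3], [821.2, 229.2], [805.4, 217.7]]
blue [319.8 123. ] 438 [319.5 122.5] [33. 33.] 90.0 [[785.0, -7.3], [781.5, -7.1], [780.2, -7.0], [766.5, -6.4]]
blue [301.3 242.8] 707 [309.2 252.2] [79.6 37. ] 2.0 [[469.9, 43.0], [470.5, 42.5], [470.7, 42.3], [472.9, 40.4]]
blue [423.4 272.7] 466 [424. 273.] [34. 34.] 90.0 [[391.3, -272.7], [392.8, -269.1], [393.4, -267.7], [399.7, -253.6]]
blue [287.  265.2] 325 [288.5 264.9] [39.3 10.9] 2.1 [[412.4, 80.4], [413.7, 79.4], [414.2, 79.1], [419.4, 75.3]]
```

View pics/crop0.png

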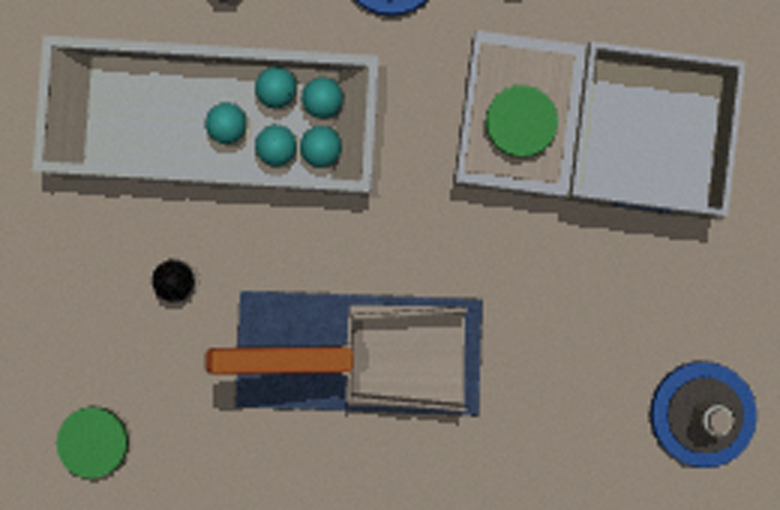

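The crop confirms the choice: all five teal balls are in the tray, whose rim corners are at crop (43,38), (378,56), (371,192) and (34,172). The scoop lies with its lip to the right, at crop x≈466. The well's outer corners are at (744,62) and (726,216), and the divider runs from (590,43) to (575,193).

```bash
python3 - <<'E'
from h import *
f=grab_frame("top")
P=lambda x,y,z:ray(f,((x+.5)/3-.5+190,(y+.5)/3-.5+135),z)
def rep(n,c):
    c=np.array(c); print(n,"centre",np.round(c[:,:2].mean(0),1),"sides",[np.round(np.linalg.norm(c[i]-c[(i+1)%len(c)]),1) for i in range(len(c))],
     "ang of edge0",round(np.degrees(np.arctan2(*(c[1]-c[0])[[1,0]])),2),"edge2rev",round(np.degrees(np.arctan2(*(c[2]-c[3])[[1,0]])),2)); print(np.round(c[:,:2]).tolist())
rep("tray",[P(43,38,42),P(378,56,42),P(371,192,42),P(34,172,42)])
rep("well",[P(590,43,60),P(744,62,60),P(726,216,60),P(575,194,60)])
rep("shelfouter",[P(475,32,60),P(744,62,60),P(726,216,60),P(457,182,60)])
rep("mat",[P(241,291,3),P(483,299,3),P(479,416,3),P(236,408,3)])
rep("handle",[P(208,348,124),P(352,348,74),P(352,371,74),P(208,373,124)])
rep("lip",[P(466,319,5),P(466,398,5),P(352,398,5),P(352,315,5)])
rep("panback top",[P(350,307,54),P(348,411,54),P(465,410,42),P(466,307,42)])
print("dishes",ray(f,(363.4,175.1),56),ray(f,(220.2,282.1),14))
E
```

```text
tray centre [649.1 149.8] sides [np.float64(285.0), np.float64(115.7), np.float64(284.9), np.float64(114.3)] ang of edge0 -93.47 edge2rev -93.76
[[715.0, 289.0], [698.0, 4.0], [582.0, 11.0], [601.0, 295.0]]
well centre [ 632.8 -229. ] sides [np.float64(129.4), np.float64(129.8), np.float64(126.3), np.float64(127.2)] ang of edge0 -97.47 edge2rev -98.67
[[705.0, -173.0], [688.0, -301.0], [560.0, -283.0], [579.0, -158.0]]
shelfouter centre [ 638.  -180.5] sides [np.float64(225.9), np.float64(129.8), np.float64(224.6), np.float64(126.7)] ang of edge0 -96.79 edge2rev -97.58
[[715.0, -77.0], [688.0, -301.0], [560.0, -283.0], [589.0, -61.0]]
mat centre [445.1  21.6] sides [np.float64(209.6), np.float64(100.4), np.float64(209.3), np.float64(100.5)] ang of edge0 -92.23 edge2rev -92.21
[[499.0, 124.0], [491.0, -85.0], [391.0, -81.0], [399.0, 128.0]]
handle centre [445.6  82.7] sides [np.float64(122.1), np.float64(18.6), np.float64(122.0), np.float64(19.3)] ang of edge0 -91.68 edge2rev -91.29
[[457.0, 138.0], [453.0, 27.0], [435.0, 27.0], [437.0, 138.0]]
lip centre [441.5 -20.8] sides [np.float64(67.6), np.float64(98.0), np.float64(71.1), np.float64(98.5)] ang of edge0 179.4 edge2rev 179.71
[[474.0, -70.0], [407.0, -70.0], [407.0, 28.0], [478.0, 28.0]]
panback top centre [443.  -18.7] sides [np.float64(85.5), np.float64(98.1), np.float64(85.5), np.float64(97.7)] ang of edge0 178.61 edge2rev 178.84
[[486.0, 29.0], [401.0, 31.0], [400.0, -66.0], [485.0, -68.0]]
dishes [ 639.9713334  -114.99791587   56.        ] [371.76969116 250.43847312  14.        ]
```

Emit:
carry_out(series=[29.8,34.4,0,0,0,0.7,6,29.8,34.4,0,0,0,0.7,6,29.8,34.4,0,0,0,0.7,6,29.8,34.4,0,0,0,0.7,6,29.8,34.4,0,0,0,0.7,6,29.8,34.4,0,0,0,0.7,6,29.8,34.4,0,0,0,0.7,6,29.8,34.4,0,0,0,0.8,6,29.8,34.4,0,0,0,1.0,6,29,40,0,0,0,1.24,6,28,45,0,0,0,1.24,6,27,50,0,0,0,1.24,6])

```text
time_s: 1.5
ee_pos: [473.8, -153.8, 404.5]
eef_rot: [[0.021, 1.0, -0.0], [1.0, -0.021, 0.0], [0.0, -0.0, -1.0]]
force: [1.7, 1.1, 0.9]
gripper_width: 60.1
finger_force: 0.0
```

Emit:
carry_out(series=[-0.5,5,0,0,0,0,6,-1,10,0,0,0,0,6,-1.5,15,0,0,0,0,6,-2,20,0,0,0,0,6,-2.5,25,0,-0.13,0,0,6,-2.6,26.8,-6,-0.26,0,0,6,-2.6,26.8,-6,-0.26,0,0,6,-2.6,26.8,-6,-0.26,0,0,6])

```text
time_s: 2.3
ee_pos: [447.3, 113.5, 342.7]
eef_rot: [[0.023, 1.0, -0.003], [0.966, -0.023, -0.257], [-0.257, 0.003, -0.966]]
force: [-0.2, -1.0, 0.4]
gripper_width: 60.0
finger_force: 0.0
```

```bash
python3 - <<'E'
from h import *
s=ctrl.sense(); print(s["time_s"],s["ee_pos"],np.round(s["eef_rot"],3).tolist(),np.round(s["q"],2),np.round(s["force"],1),s["gripper_width"])
f=grab_frame("wrist"); cv2.imwrite("pics/w1.png",f["color"][:,:,::-1])
E
```

```text
2.3 [447.3345566  113.52834427 342.70983213] [[0.023, 1.0, -0.003], [0.966, -0.023, -0.257], [-0.257, 0.003, -0.966]] [ 0.1   0.24 -0.64  2.08  0.42  1.05 -0.8 ] [-0.2 -1.   0.4] 59.99391646673003
```

View pics/w1.png

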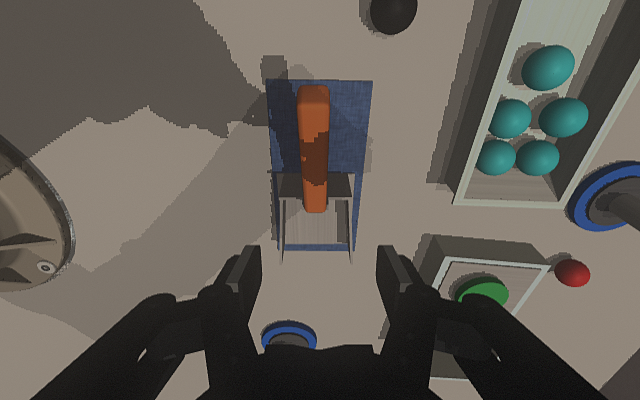

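The wrist view shows the orange handle, columns 300–328, centred between the open fingers (260 and 380) above the mat. I'll descend and grip.

Emit:
carry_out(series=[-0.1,0.5,-4,0,0,0,6,-0.1,1,-8,0,0,0,6,-0.1,1.05,-10.5,0,0,0,6,-0.1,1.05,-10.5,0,0,0,6,-0.1,1.05,-10.5,0,0,0,0.5,-0.1,1.05,-10.5,0,0,0,0.5,-0.1,1.05,-10.5,0,0,0,0.5,-0.1,1.05,-10.5,0,0,0,0.5,-0.1,1.05,-10.5,0,0,0,0.5,-0.1,1.05,-10.5,0,0,0,0.5])

```text
time_s: 3.35
ee_pos: [447.7, 122.8, 241.3]
eef_rot: [[0.028, 1.0, 0.002], [0.966, -0.026, -0.257], [-0.257, 0.009, -0.966]]
force: [-0.8, 0.4, 10.3]
gripper_width: 19.1
finger_force: 59.6
```

Emit:
carry_out(series=[0,0,2,0,0,0,0.5,0,0,5,0,0,0,0.5,0,0,9,0,0,0,0.5,0,0,11,0,0,0,0.5,0,0,11,0,0,0,0.5,0,0,11,0,0,0,0.5])

```text
time_s: 3.95
ee_pos: [447.1, 122.4, 350.2]
eef_rot: [[0.028, 1.0, 0.001], [0.966, -0.027, -0.257], [-0.257, 0.009, -0.966]]
force: [-0.8, -1.2, -2.7]
gripper_width: 18.7
finger_force: 59.4
```

```bash
python3 - <<'E'
from h import *
s=ctrl.sense(); print(s["time_s"],s["ee_pos"],np.round(s["eef_rot"],3).tolist(),np.round(s["force"],1),s["gripper_width"],s["finger_force"])
g=grab_frame("side"); f=grab_frame("top")
p=proj(g,[445,0,150]).astype(int); q=proj(f,[445,0,150]).astype(int); print(p,q)
a=[cv2.resize(h["color"][c[1]-60:c[1]+60,c[0]-65:c[0]+65,::-1],None,fx=3,fy=3,interpolation=cv2.INTER_CUBIC) for h,c in((g,p),(f,q))]
cv2.imwrite("pics/lift.png",np.hstack(a))
E
```

```text
3.95 [447.09921003 122.43083083 350.17599546] [[0.028, 1.0, 0.001], [0.966, -0.027, -0.257], [-0.257, 0.009, -0.966]] [-0.8 -1.2 -2.7] 18.712274343318352 59.40755903720856
[275 199] [318 256]
```

View pics/lift.png

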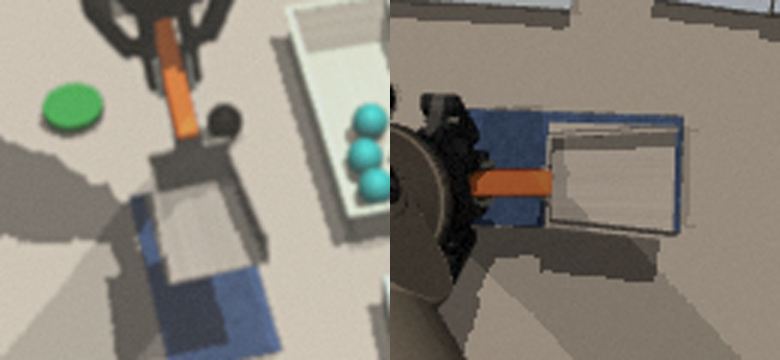

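Left half (side view): handle's front end at (185,136) and lip edge from (169,283) to about (256,264). Right half (top view): handle end at (162,183), lip at about x=285, y=185. I'll triangulate these for the pitch.

```bash
cat >> h.py <<'E'
def tri(f,a,g,b):
    A=[];B=[]
    for h,uv in((f,a),(g,b)):
        P=np.array(h["intrinsics"])@np.c_[h["R"],np.array(h["t"]).reshape(3,1)]
        for i in(0,1): r=uv[i]*P[2]-P[i]; A.append(r[:3]);B.append(-r[3])
    return np.linalg.lstsq(np.array(A),np.array(B),rcond=None)[0]
E
python3 - <<'E'
from h import *
g=grab_frame("side"); f=grab_frame("top")
S=lambda x,y:((x+.5)/3-.5+210,(y+.5)/3-.5+139)
T=lambda x,y:((x+.5)/3-.5+253,(y+.5)/3-.5+196)
a=tri(g,S(185,136),f,T(162,183)); b=tri(g,S(212,274),f,T(285,185))
print(a,b,b-a)
# predicted level: scoop origin from TCP
for z in(100,110,115,120): print(z,[np.round(proj(g,[x,-69,z])-[210,139],1)*3 for x in(403,486)],np.round(proj(f,[444,-69,z])-[253,196],1)*3)
print(proj(f,[444,29,185])*3-np.array([253,196])*3)
E
```

```text
[444.09968742  26.30997644 178.79291961] [438.20452899 -69.29081339 112.56756376] [ -5.89515843 -95.60078983 -66.22535585]
100 [array([171.6, 291.9]), array([268.5, 268.2])] [282.3 177. ]
110 [array([170.7, 284.7]), array([268.2, 261. ])] [282.9 177.6]
115 [array([170.1, 281.1]), array([267.9, 257.4])] [283.5 178.2]
120 [array([169.5, 277.5]), array([267.6, 253.5])] [283.8 178.5]
[156.69886877 184.83346362]
```

```bash
cat >> h.py <<'E'
from scipy.spatial.transform import Rotation as Ro
R0=np.array([[.028,1,.001],[.966,-.027,-.257],[-.257,.009,-.966]]); R0=Ro.from_matrix(R0); YAW0=-1.5
def pose(lip,yaw,pitch):
    Q=Ro.from_euler('z',yaw,degrees=True); n=Q.apply([1,0,0]); P=Ro.from_rotvec(n*pitch)
    off=P.apply(Q.apply([1.2,-192.4,-238]))  # TCP->lip, level
    return np.array(lip)-off, P*Ro.from_euler('z',yaw-YAW0,degrees=True)*R0
TR=np.array([649.1,149.8]); TY=-3.6
def traylip(s,z,pitch,lat=0):
    Q=Ro.from_euler('z',TY,degrees=True); v=Q.apply([lat,-s,0])
    return pose([TR[0]+v[0],TR[1]+v[1],z],TY,pitch)
def rows(targets):
    s=ctrl.sense(); p=np.array(s["ee_pos"]); R=Ro.from_matrix(s["eef_rot"])
    for T,Q in targets:
        print(np.round((T-p)/10,2).tolist(),np.round((Q*R.inv()).as_rotvec(),3).tolist(),np.round(T))
def liptray(yaw=TY):
    s=ctrl.sense(); R=Ro.from_matrix(s["eef_rot"])
    rel=R*R0.inv()*Ro.from_euler('z',-YAW0,degrees=True)
    lip=np.array(s["ee_pos"])+rel.apply([1.2,-192.4,-238])
    d=rel.apply([0,-1,0]); v=lip[:2]-TR
    w=Ro.from_euler('z',-TY,degrees=True).apply([v[0],v[1],0])
    print("t",round(s["time_s"],2),"lip",np.round(lip,1),"s",round(-w[1],1),"lat",round(w[0],1),"pitch",round(-np.arcsin(d[2]),3),"yaw",round(np.degrees(np.arctan2(d[0],-d[1])),2),"F",np.round(s["force"],1),s["gripper_width"])
E
python3 - <<'E'
from h import *
liptray()
rows([traylip(-14,110,0.2),traylip(-14,60,0.2),traylip(-14,5,0.2)])
E
```

```text
t 4.15 lip [452.6 -69.8 110.8] s 231.5 lat -182.3 pitch -0.0 yaw 1.55 F [-0.5  0.9 -2. ] 18.925779668084726
[21.07, 18.23, 3.27] [0.2, -0.012, -0.038] [658. 305. 381.]
[21.07, 18.23, -1.73] [0.2, -0.012, -0.038] [658. 305. 331.]
[21.07, 18.23, -7.23] [0.2, -0.012, -0.038] [658. 305. 276.]
```

Emit:
carry_out(series=[3,3,3,0,0,0,0.5,7,6,5,0.05,0,-0.01,0.5,11,9.5,5,0.1,-0.005,-0.02,0.5,15,13,5,0.15,-0.01,-0.03,0.5,18.5,16,5,0.2,-0.012,-0.038,0.5,21,18.2,4,0.2,-0.012,-0.038,0.5,21,18.2,3.3,0.2,-0.012,-0.038,0.5,21,18.2,3.3,0.2,-0.012,-0.038,0.5,21,18.2,3.3,0.2,-0.012,-0.038,0.5])

```text
time_s: 5.05
ee_pos: [656.7, 304.3, 382.0]
eef_rot: [[0.066, 0.998, 0.004], [0.996, -0.066, -0.061], [-0.061, 0.008, -0.998]]
force: [-0.7, 0.4, -1.9]
gripper_width: 19.2
finger_force: 59.6
```

```bash
sed -i "s/Ro.from_euler('z',-YAW0,degrees=True)/Ro.from_euler('z',YAW0,degrees=True)/" h.py; python3 - <<'E'
from h import *
liptray()
rows([traylip(-12,60,0.2),traylip(-12,6,0.2)])
f=grab_frame("top"); g=grab_frame("side")
a=[cv2.resize(h["color"][y:y+110,x:x+130,::-1],None,fx=3,fy=3,interpolation=cv2.INTER_CUBIC) for h,x,y in((g,275,110),(f,195,120))]
cv2.imwrite("pics/hov.png",np.hstack(a))
E
```

```text
t 5.05 lip [649.  163.1 110.6] s -13.2 lat -0.9 pitch 0.199 yaw -3.63 F [-0.7  0.4 -1.9] 19.15038331531185
[0.08, -0.15, -5.05] [0.001, 0.0, 0.0] [658. 303. 331.]
[0.08, -0.15, -10.45] [0.001, 0.0, 0.0] [658. 303. 277.]
```

View pics/hov.png

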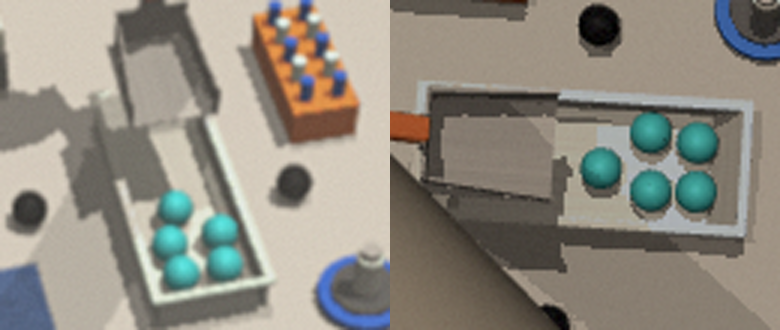

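The scoop hangs over the tray's empty half. In the top half of the picture the lip edge runs from (558,95) to (552,200); in the side half the lip's corners are at about (128,125) and (219,108). I'll compare these with the prediction.

```bash
python3 - <<'E'
from h import *
f=grab_frame("top"); g=grab_frame("side")
L=np.array([649,163.1,110.6]); n=np.array([.998,-.063,0]); u=np.array([0,.2,.98])
for k in(-43,43):
    for hh in (0,39):
        X=L+k*n+hh*u
        print(k,hh,"top",np.round((proj(f,X)-[195,120])*3+[391,1],0),"side",np.round((proj(g,X)-[275,110])*3+1,0))
E
```

```text
-43 0 top [551. 204.] side [130. 129.]
-43 39 top [534. 200.] side [127.  94.]
43 0 top [558.  97.] side [218. 114.]
43 39 top [541.  89.] side [217.  79.]
```

Emit:
carry_out(series=[0,0,-3,0,0,0,0.5,0,0,-6,0,0,0,0.5,0,0,-8,0,0,0,0.5,0,0,-9,0,0,0,0.5,0,0,-9.6,0,0,0,0.5,0,0,-10.1,0,0,0,0.5,0,0,-10.4,0,0,0,0.5,0,0,-10.4,0,0,0,0.5])

```text
time_s: 6.05
ee_pos: [657.3, 304.7, 279.1]
eef_rot: [[0.066, 0.998, 0.006], [0.996, -0.066, -0.06], [-0.059, 0.01, -0.998]]
force: [0.1, -0.3, -1.4]
gripper_width: 18.6
finger_force: 59.6
```

```bash
python3 - <<'E'
from h import *
liptray()
rows([traylip(-12,4,0.2),traylip(-2,4,0.1,-.5),traylip(15,4,0.03,-.5),traylip(40,4,0.03,-.5),traylip(60,4,0.03,-.5)])
E
```

```text
t 6.05 lip [650.  163.7   7.5] s -14.0 lat 0.0 pitch 0.201 yaw -3.62 F [ 0.1 -0.3 -1.4] 18.570176705033745
[0.03, -0.18, -0.36] [-0.0, 0.002, 0.001] [658. 303. 275.]
[0.08, 1.45, -1.9] [-0.1, 0.008, 0.001] [658. 319. 260.]
[0.08, 1.5, -3.14] [-0.17, 0.013, 0.001] [658. 320. 248.]
[-0.08, -0.99, -3.14] [-0.17, 0.013, 0.001] [657. 295. 248.]
[-0.2, -2.99, -3.14] [-0.17, 0.013, 0.001] [655. 275. 248.]
```

Emit:
carry_out(series=[0.03,0.5,-1.0,-0.05,0.004,0,0.5,0.05,1.3,-2.0,-0.1,0.008,0,0.5,0.05,1.5,-2.7,-0.14,0.011,0,0.5,0.05,1.5,-3.2,-0.17,0.013,0,0.5,0,0.5,-3.3,-0.17,0.013,0,0.5,-0.1,-0.5,-3.3,-0.17,0.013,0,0.5,-0.15,-1.5,-3.3,-0.17,0.013,0,0.5,-0.2,-2.5,-3.3,-0.17,0.013,0,0.5,-0.2,-3,-3.3,-0.17,0.013,0,0.5,-0.2,-3,-3.3,-0.17,0.013,0,0.5])

```text
time_s: 7.05
ee_pos: [655.5, 272.9, 245.7]
eef_rot: [[0.066, 0.998, -0.008], [0.971, -0.066, -0.229], [-0.229, 0.008, -0.973]]
force: [-0.8, -0.8, 2.4]
gripper_width: 19.2
finger_force: 59.8
```

```bash
python3 - <<'E'
from h import *
liptray()
rows([traylip(x,4,0.03,-.5) for x in(60,80,95,103,106)])
f=grab_frame("top"); g=grab_frame("side")
for c,s,m in blobs(mask(f,*COL["teal"]),25):
    X=ray(f,c,24); v=X[:2]-TR; w=Ro.from_euler('z',-TY,degrees=True).apply([v[0],v[1],0]); print("ball s",round(-w[1]),"lat",round(w[0]),s[4])
E
```

```text
t 7.05 lip [644.4  87.7   2.3] s 62.2 lat -0.8 pitch 0.029 yaw -3.74 F [-0.8 -0.8  2.4] 19.175616967571475
[-0.03, 0.19, 0.19] [0.001, -0.001, 0.002] [655. 275. 248.]
[-0.15, -1.8, 0.19] [0.001, -0.001, 0.002] [654. 255. 248.]
[-0.25, -3.3, 0.19] [0.001, -0.001, 0.002] [653. 240. 248.]
[-0.3, -4.1, 0.19] [0.001, -0.001, 0.002] [653. 232. 248.]
[-0.31, -4.4, 0.19] [0.001, -0.001, 0.002] [652. 229. 248.]
ball s 80 lat -2 576
ball s 22 lat 3 140
```

The lip is at s=62 with light floor contact. One ball is already in the pan (s=22), and the other four are bunched ahead at s≈80. I'll keep pushing.

Emit:
carry_out(series=[-0.05,-0.6,0,0,0,0,0.5,-0.1,-1.2,0,0,0,0,0.5,-0.15,-1.8,0,0,0,0,0.5,-0.2,-2.4,0,0,0,0,0.5,-0.22,-3,0,0,0,0,0.5,-0.25,-3.5,0,0,0,0,0.5,-0.27,-4,0,0,0,0,0.5,-0.3,-4.3,0,0,0,0,0.5,-0.3,-4.3,0,0,0,0,0.5])

```text
time_s: 8.05
ee_pos: [652.3, 230.7, 245.5]
eef_rot: [[0.065, 0.998, -0.008], [0.971, -0.065, -0.229], [-0.229, 0.008, -0.973]]
force: [0.7, -1.0, 1.3]
gripper_width: 18.9
finger_force: 59.8
```

```bash
python3 - <<'E'
from h import *
liptray()
rows([traylip(108,12,-0.1,-.5),traylip(108,26,-.2,-.5),traylip(108,42,-0.3,-.5),traylip(104,180,-0.3,-.5)])
f=grab_frame("top")
for c,s,m in blobs(mask(f,*COL["teal"]),25):
    X=ray(f,c,26); v=X[:2]-TR; w=Ro.from_euler('z',-TY,degrees=True).apply([v[0],v[1],0]); print("ball s",round(-w[1]),"lat",round(w[0]),s)
cv2.imwrite("pics/push.png",cv2.resize(f["color"][130:220,190:330,::-1],None,fx=4,fy=4,interpolation=cv2.INTER_CUBIC))
E
```

```text
t 8.05 lip [641.3  45.5   2.1] s 104.5 lat -1.2 pitch 0.029 yaw -3.69 F [ 0.7 -1.   1.3] 18.87717122942865
[0.18, 2.62, -1.59] [-0.129, 0.007, 0.002] [654. 257. 230.]
[0.31, 4.68, -2.45] [-0.228, 0.014, 0.002] [655. 278. 221.]
[0.43, 6.51, -3.3] [-0.328, 0.02, 0.002] [657. 296. 213.]
[0.45, 6.91, 10.5] [-0.328, 0.02, 0.002] [657. 300. 351.]
ball s 70 lat -1 [265 161  40  30 723]
```

View pics/push.png

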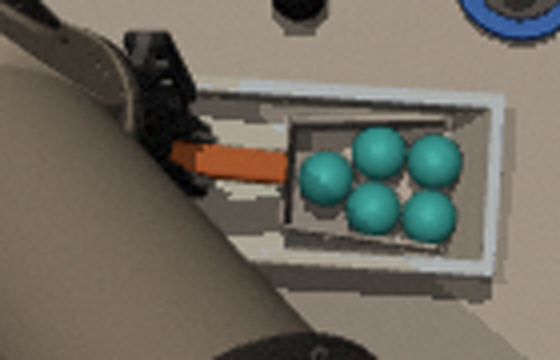

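All five turquoise balls sit in the pan, the front pair at (435,160) and (428,215). I'll tilt back gently and lift.

Emit:
carry_out(series=[0.05,0.8,-0.2,-0.04,0.002,0,0.5,0.1,1.8,-0.7,-0.085,0.004,0,0.5,0.2,2.7,-1.2,-0.13,0.007,0,0.5,0.25,3.7,-1.6,-0.18,0.01,0,0.5,0.3,4.7,-2.0,-0.228,0.014,0,0.5,0.35,5.6,-2.4,-0.28,0.017,0,0.5,0.4,6.5,-2.6,-0.328,0.02,0,0.5,0.4,6.5,-1.5,-0.328,0.02,0,0.5,0.4,6.6,1,-0.328,0.02,0,0.5,0.4,6.7,4,-0.328,0.02,0,0.5,0.4,6.8,7,-0.328,0.02,0,0.5,0.4,6.8,10,-0.328,0.02,0,0.5])

```text
time_s: 9.3
ee_pos: [656.2, 299.0, 347.6]
eef_rot: [[0.057, 0.998, -0.025], [0.847, -0.062, -0.528], [-0.528, 0.009, -0.849]]
force: [0.2, 0.7, -2.4]
gripper_width: 19.4
finger_force: 59.5
```

```bash
cat >> h.py <<'E'
WC=np.array([632.,-228.]); WY=-7.2
def welllip(s,z,pitch,lat=0):
    v=Ro.from_euler('z',WY,degrees=True).apply([lat,-s,0]); return pose([WC[0]+v[0],WC[1]+v[1],z],WY,pitch)
E
python3 - <<'E'
from h import *
liptray()
print(np.round(ctrl.sense()["q"],2))
rows([welllip(20,200,-.3),welllip(0,130,0),welllip(0,100,.3),welllip(0,80,.6),welllip(0,65,.9)])
f=grab_frame("top"); g=grab_frame("side")
for h in(f,g):
  for c,s,m in blobs(mask(h,*COL["teal"]),15): print(np.round(c),s)
E
```

```text
t 9.3 lip [641.2  45.9 176.3] s 104.2 lat -1.3 pitch -0.297 yaw -3.67 F [ 0.2  0.7 -2.4] 19.3624362899012
[-0.34  0.68 -0.44  1.42  0.65  1.56 -0.97]
[0.4, -29.46, 2.29] [-0.003, 0.001, -0.062] [660.   4. 371.]
[-0.13, -33.6, 2.04] [0.296, -0.028, -0.061] [655. -37. 368.]
[-1.11, -41.43, 3.66] [0.594, -0.056, -0.06] [ 645. -115.  384.]
[-2.23, -50.27, 3.75] [0.893, -0.085, -0.057] [ 634. -204.  385.]
[-3.37, -59.32, 1.61] [1.192, -0.113, -0.054] [ 622. -294.  364.]
[278. 168.] [254 152  44  33 960]
[341. 146.] [328 135  28  24 444]
```

Emit:
carry_out(series=[0.03,-1.5,1,0,0,0,0.5,0.1,-4,2,0,0,0,0.5,0.1,-7,2.3,0,0,-0.01,0.5,0.2,-10,2.3,0,0,-0.02,0.5,0.2,-13,2.3,0,0,-0.03,0.5,0.2,-16,2.3,0,0,-0.04,0.5,0.3,-19,2.3,0,0,-0.05,0.5,0.3,-22,2.3,0,0,-0.06,0.5,0.4,-25,2.3,0,0,-0.06,0.5,0.4,-27.5,2.3,0,0,-0.06,0.5,0.4,-29,2.3,0,0,-0.06,0.5,0.4,-29.5,2.3,0,0,-0.06,0.5])

```text
time_s: 10.6
ee_pos: [659.8, 2.3, 368.5]
eef_rot: [[0.109, 0.992, -0.059], [0.841, -0.124, -0.527], [-0.53, 0.008, -0.848]]
force: [-0.1, -0.4, -3.0]
gripper_width: 18.8
finger_force: 59.5
```

```bash
python3 - <<'E'
from h import *
liptray()
print(np.round(ctrl.sense()["q"],2))
rows([welllip(10,130,0),welllip(5,110,.15),welllip(0,95,.3),welllip(0,85,.45),welllip(-5,75,.6),welllip(-10,70,.75),welllip(-10,65,.9)])
f=grab_frame("top"); g=grab_frame("side")
for h in(f,g):
  for c,s,m in blobs(mask(h,*COL["teal"]),15): print(np.round(c),s)
cv2.imwrite("pics/well.png",np.hstack([cv2.resize(h["color"][y:y+110,x:x+130,::-1],None,fx=3,fy=3,interpolation=cv2.INTER_CUBIC) for h,x,y in((g,300,180),(f,320,120))]))
E
```

```text
t 10.6 lip [ 629.  -249.9  197.8] s 400.1 lat 5.0 pitch -0.299 yaw -7.23 F [-0.1 -0.4 -3. ] 18.83657441021075
[ 0.03  0.51 -0.36  1.64  0.7   1.35 -0.7 ]
[-0.62, -4.91, -0.05] [0.297, -0.038, 0.001] [654. -47. 368.]
[-1.03, -8.16, 0.56] [0.446, -0.057, 0.001] [650. -79. 374.]
[-1.48, -11.75, 1.07] [0.594, -0.076, 0.0] [ 645. -115.  379.]
[-2.03, -16.09, 1.45] [0.743, -0.094, 0.0] [ 640. -159.  383.]
[-2.53, -20.09, 1.15] [0.892, -0.113, 0.0] [ 634. -199.  380.]
[-3.04, -24.15, 0.68] [1.041, -0.132, 0.0] [ 629. -239.  375.]
[-3.61, -28.65, -0.49] [1.19, -0.151, 0.0] [ 624. -284.  364.]
[412. 170.] [ 386  153   48   35 1012]
[379. 230.] [364 214  34  32 723]
```

View pics/well.png

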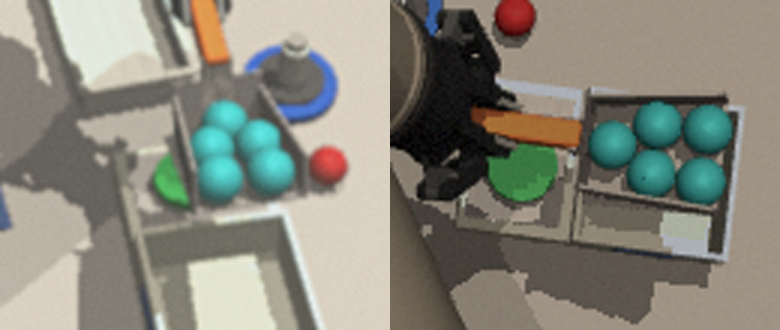

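All five balls are in the scoop at the well, its top-view pan spanning (590–725, 95–205). I'll set the lip over the well's near part and then tip.

```bash
python3 - <<'E'
from h import *
rows([welllip(-20,120,-.2),welllip(-30,90,-.1),welllip(-32,75,0.05),welllip(-32,65,.18),welllip(-33,59,.3),welllip(-33,57,.42),welllip(-33,56,.54),welllip(-33,55,.66),welllip(-33,55,.78)])
E
```

```text
[0.29, 2.16, -5.36] [0.098, -0.012, -0.001] [663.  26. 315.]
[0.15, 1.1, -6.1] [0.197, -0.025, -0.001] [662.  15. 308.]
[-0.26, -2.16, -4.63] [0.346, -0.044, -0.001] [657. -17. 322.]
[-0.68, -5.5, -3.5] [0.475, -0.06, -0.001] [653. -51. 334.]
[-1.09, -8.69, -2.54] [0.594, -0.075, -0.001] [649. -83. 343.]
[-1.52, -12.15, -1.58] [0.713, -0.09, -0.001] [ 645. -117.  353.]
[-1.97, -15.72, -0.96] [0.832, -0.105, -0.001] [ 640. -153.  359.]
[-2.43, -19.35, -0.76] [0.951, -0.12, -0.001] [ 636. -189.  361.]
[-2.89, -22.99, -0.91] [1.07, -0.134, -0.001] [ 631. -225.  360.]
```

Emit:
carry_out(series=[0.3,1.2,-2.5,0.05,-0.006,0,0.5,0.3,2.2,-5.2,0.1,-0.012,0,0.5,0.15,1.1,-5.9,0.197,-0.025,0,0.5,0,-0.5,-5.3,0.27,-0.034,0,0.5,-0.25,-2.2,-4.6,0.346,-0.044,0,0.5,-0.7,-5.5,-3.5,0.475,-0.06,0,0.5,-1.1,-8.7,-2.5,0.594,-0.075,0,0.5,-1.1,-8.7,-2.5,0.594,-0.075,0,0.5,-1.3,-10.4,-2,0.655,-0.082,0,0.5,-1.5,-12.2,-1.6,0.713,-0.09,0,0.5,-1.75,-13.9,-1.25,0.775,-0.097,0,0.5,-2,-15.7,-1,0.832,-0.105,0,0.5])

```text
time_s: 11.9
ee_pos: [640.5, -151.1, 359.1]
eef_rot: [[0.119, 0.992, 0.043], [0.953, -0.127, 0.275], [0.278, 0.008, -0.96]]
force: [-0.1, -0.1, -2.3]
gripper_width: 19.0
finger_force: 59.7
```

```bash
python3 - <<'E'
from h import *
liptray()
print(np.round(ctrl.sense()["q"],2))
rows([welllip(-33,57,.54),welllip(-33,57,.66),welllip(-33,57,.78),welllip(-33,100,.5),welllip(-33,160,.2)])
f=grab_frame("top"); g=grab_frame("side")
for h in(f,g):
  for c,s,m in blobs(mask(h,*COL["teal"]),15): print(np.round(c),s)
cv2.imwrite("pics/pour.png",np.hstack([cv2.resize(h["color"][y:y+110,x:x+130,::-1],None,fx=3,fy=3,interpolation=cv2.INTER_CUBIC) for h,x,y in((g,300,200),(f,330,120))]))
E
```

```text
t 11.9 lip [ 637.  -193.    55.9] s 342.9 lat 9.5 pitch 0.542 yaw -6.94 F [-0.1 -0.1 -2.3] 18.990197406238
[ 0.67  0.53 -0.65  1.65  0.03  1.04 -0.05]
[-0.02, -0.17, 0.1] [-0.002, 0.002, -0.004] [ 640. -153.  360.]
[-0.48, -3.8, 0.39] [0.117, -0.013, -0.004] [ 636. -189.  363.]
[-0.94, -7.44, 0.24] [0.236, -0.028, -0.004] [ 631. -225.  362.]
[0.13, 1.03, 4.2] [-0.041, 0.007, -0.004] [ 642. -141.  401.]
[1.21, 9.61, 7.24] [-0.339, 0.044, -0.004] [653. -55. 431.]
[403. 195.] [397 188  13  13 122]
[384. 286.] [374 274  28  21 275]
[359. 283.] [354 277  11  13 109]
[371. 295.] [365 292  13   6  52]
```

View pics/pour.png

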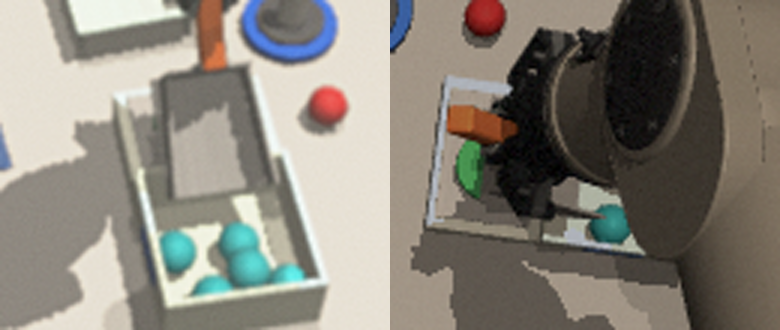

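All five balls are in the well (side half: (177,250), (240,240), (249,268), (213,290), (289,275)) and the scoop is empty. I'll raise it and take it back to the mat.

```bash
python3 - <<'E'
from h import *
rows([welllip(-33,100,.5),welllip(-40,160,.25),pose([560,-120,150],-4,0),pose([443.6,-60,100],-1.8,0),pose([443.6,-60,15],-1.8,0),pose([443.6,-60,3],-1.8,0)])
E
```

```text
[0.17, 1.38, 4.28] [-0.04, 0.006, 0.002] [ 642. -141.  401.]
[1.17, 9.3, 7.99] [-0.288, 0.037, 0.002] [652. -62. 438.]
[-6.79, 22.66, 2.97] [-0.538, 0.054, 0.056] [572.  72. 388.]
[-19.17, 28.69, -2.03] [-0.539, 0.043, 0.093] [448. 132. 338.]
[-19.17, 28.69, -10.53] [-0.539, 0.043, 0.093] [448. 132. 253.]
[-19.17, 28.69, -11.73] [-0.539, 0.043, 0.093] [448. 132. 241.]
```

Emit:
carry_out(series=[0.2,1.4,4.3,-0.04,0.006,0,0.5,0.7,5,6.5,-0.16,0.02,0,0.5,1.2,9.3,8,-0.288,0.037,0,0.5,-1,13,7,-0.38,0.04,0.01,0.5,-4,18,5,-0.48,0.05,0.03,0.5,-6.8,22,3,-0.538,0.054,0.056,0.5,-10,24,1.5,-0.538,0.05,0.065,0.5,-13,26,0.5,-0.539,0.046,0.075,0.5,-16,27.5,-1,-0.539,0.044,0.085,0.5,-19,28.7,-2,-0.539,0.043,0.093,0.5,-19.2,28.7,-2,-0.539,0.043,0.093,0.5,-19.2,28.7,-2,-0.539,0.043,0.093,0.5])

```text
time_s: 13.2
ee_pos: [447.5, 136.2, 339.0]
eef_rot: [[0.028, 1.0, 0.003], [0.966, -0.026, -0.259], [-0.258, 0.01, -0.966]]
force: [0.6, 0.0, -0.9]
gripper_width: 19.0
finger_force: 59.8
```

```bash
python3 - <<'E'
from h import *
liptray()
rows([pose([443.6,-60,15],-1.8,0),pose([443.6,-60,3],-1.8,0)])
g=grab_frame("side"); f=grab_frame("top")
for c,s,m in blobs(mask(g,*COL["teal"]),15)+blobs(mask(f,*COL["teal"]),15): print(np.round(c),s)
E
```

```text
t 13.2 lip [444.1 -56.5 101.3] s 218.8 lat -191.6 pitch -0.002 yaw -1.44 F [ 0.6  0.  -0.9] 18.995171441494325
[0.09, -0.39, -8.6] [0.002, 0.001, -0.006] [448. 132. 253.]
[0.09, -0.39, -9.8] [0.002, 0.001, -0.006] [448. 132. 241.]
[378. 276.] [372 270  13  12 119]
[359. 283.] [354 278  11  12 109]
[380. 290.] [374 284  13  12 121]
[396. 291.] [390 289  12   5  49]
[365. 296.] [360 293  12   6  52]
[425. 165.] [418 159  14  13 146]
[400. 173.] [394 167  14  14 142]
[417. 178.] [410 171  14  14 145]
[403. 195.] [397 188  13  13 136]
[421. 194.] [415 188  14  13 145]
```

Emit:
carry_out(series=[0,-0.3,-3,0,0,0,0.5,0,-0.3,-6,0,0,0,0.5,0,-0.3,-8,0,0,0,0.5,0,-0.3,-9,0,0,0,0.5,0,-0.3,-9.5,0,0,0,0.5,0,-0.3,-9.8,0,0,0,0.5,0,-0.3,-9.9,0,0,0,0.5,0,-0.3,-9.9,0,0,0,0.5])

```text
time_s: 14.1
ee_pos: [448.8, 132.5, 241.2]
eef_rot: [[0.031, 1.0, 0.003], [0.966, -0.029, -0.257], [-0.257, 0.011, -0.966]]
force: [-3.4, 3.6, 14.5]
gripper_width: 19.2
finger_force: 62.2
```

Emit:
carry_out(series=[0,0,0,0,0,0,1,0,0,0,0,0,0,3,0,0,0,0,0,0,6,0,0,0,0,0,0,6,0,0,0,0,0,0,6,0,0,0,0,0,0,6])

```text
time_s: 14.7
ee_pos: [448.2, 131.7, 239.8]
eef_rot: [[0.031, 1.0, 0.001], [0.966, -0.029, -0.258], [-0.258, 0.008, -0.966]]
force: [0.2, 0.5, 0.9]
gripper_width: 59.9
finger_force: 0.0
```

Emit:
carry_out(series=[0,0.5,2,0,0,0,6,0,1.3,5,0,0,0,6,0,2.6,10,0,0,0,6,0,4,14,0.1,0,0,8.5,0,5.5,14,0.25,0,0,8.5,0,6,14,0.26,0,0,8.5,0,6,14,0.26,0,0,8.5])

```text
time_s: 15.4
ee_pos: [448.0, 191.0, 379.1]
eef_rot: [[0.031, 1.0, -0.001], [1.0, -0.031, -0.005], [-0.005, -0.0, -1.0]]
force: [0.5, -1.2, -0.1]
gripper_width: 85.1
finger_force: 0.0
```

```bash
python3 - <<'E'
from h import *
s=ctrl.sense(); print(s["time_s"],s["ee_pos"],np.round(s["eef_rot"],3).tolist(),np.round(s["q"],2),np.round(s["force"],1),s["gripper_width"])
g=grab_frame("side"); f=grab_frame("top"); w=grab_frame("wrist")
for n,h in(("side",g),("top",f),("wrist",w)):
  for c,st,m in blobs(mask(h,*COL["green"]),60): print(n,"green",np.round(c,1),st)
print("top dish",ray(f,(220.2,282.1),14))
a=[cv2.resize(h["color"][y:y+110,x:x+130,::-1],None,fx=3,fy=3,interpolation=cv2.INTER_CUBIC) for h,x,y in((g,200,150),(f,235,190))]
cv2.imwrite("pics/mat.png",np.hstack(a))
E
```

```text
15.4 [448.02802373 191.04417361 379.09389704] [[0.031, 1.0, -0.001], [1.0, -0.031, -0.005], [-0.005, -0.0, -1.0]] [ 0.13  0.22 -0.75  2.01  0.18  0.98 -0.74] [ 0.5 -1.2 -0.1] 85.14136553490039
side green [234.4 173.1] [225 168  18  12 158]
side green [362.3 239. ] [352 231  22  17 292]
top green [363.4 175. ] [352 164  24  23 420]
wrist green [248.  121.4] [ 220   96   55   55 1845]
wrist green [478.2 394.5] [465 388  29  12 264]
top dish [371.76969116 250.43847312  14.        ]
```

View pics/mat.png

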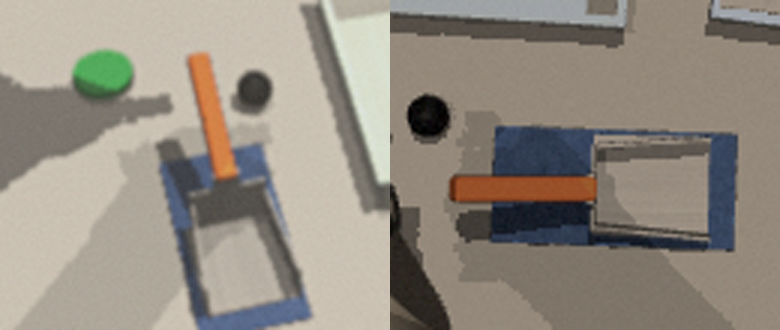

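The scoop lies flat on the mat (top half: pan at (595–712, 135–240), handle to (450,188)). Next is the dish.

```bash
python3 - <<'E'
from h import *
w=grab_frame("wrist")
for z in(12,16): print(ray(w,(248.0,121.4),z))
m=mask(w,*COL["green"]); c,st,b=blobs(m,60)[0]
(x,y),ax,an=cv2.fitEllipse(max(cv2.findContours(b.astype(np.uint8),0,cv2.CHAIN_APPROX_NONE)[0],key=len)); print(x,y,ax,ray(w,(x,y),15))
g=grab_frame("side"); print("side",ray(g,(234.4,173.1),13), ray(g,(362.3,239.0),55)); f=grab_frame("top"); print(ray(f,(363.4,175),57))
print(ctrl.sense()["ee_pos"])
E
```

```text
[372.1186152  253.68047768  12.        ]
[373.05183118 253.8392907   16.        ]
248.4894561767578 120.97289276123047 (43.606266021728516, 58.26944351196289) [373.39683958 254.23155368  15.        ]
side [372.44778633 253.0002885   13.        ] [ 638.87815713 -115.98473992   55.        ]
[ 640.11724431 -114.89936738   57.        ]
[448.08909801 191.5599272  379.08342225]
```

Emit:
carry_out(series=[-4,3,0,0,0,0,8.5,-7.5,6.2,-3,0,0,0,8.5,-7.5,6.2,-8,0,0,0,8.5,-7.5,6.2,-13,0,0,0,8.5,-7.5,6.2,-17,0,0,0,8.5,-7.5,6.2,-19,0,0,0,8.5,-7.5,6.2,-20,0,0,0,8.5,-7.5,6.2,-20.5,0,0,0,8.5,-7.5,6.2,-20.5,0,0,0,8.5,-7.5,6.2,-20.5,0,0,0,8.5])

```text
time_s: 16.7
ee_pos: [373.6, 253.9, 175.7]
eef_rot: [[0.031, 1.0, 0.002], [1.0, -0.031, -0.0], [-0.0, 0.002, -1.0]]
force: [-0.4, 0.2, -0.0]
gripper_width: 85.0
finger_force: 0.0
```

```bash
python3 - <<'E'
from h import *
s=ctrl.sense(); print(s["time_s"],s["ee_pos"],np.round(s["eef_rot"],3).tolist(),np.round(s["force"],1))
for n in("side","wrist","top"):
  h=grab_frame(n)
  for c,st,m in blobs(mask(h,*COL["green"]),40):
    print(n,np.round(c,1),st,np.round(ray(h,c,14),1))
E
```

```text
16.7 [373.58974014 253.88288203 175.65473259] [[0.031, 1.0, 0.002], [1.0, -0.031, -0.0], [-0.0, 0.002, -1.0]] [-0.4  0.2 -0. ]
side [236.1 177.6] [230 174  13   7  46] [373.6 232.3  14. ]
side [362.3 239. ] [352 231  21  17 290] [651.7 -88.5  14. ]
wrist [323.1 226. ] [298 219  53  15 424] [377. 276.  14.]
wrist [262.3 247.8] [256 242  16  14  52] [347.1 265.6  14. ]
wrist [287.9 274.3] [282 262  15  23  71] [358.7 250.5  14. ]
wrist [321.3 276.6] [307 262  29  28 200] [375.3 248.6  14. ]
wrist [303.  282.7] [291 274  24  19  95] [366.  245.4  14. ]
wrist [295.2 289.2] [285 284  22  12  70] [361.8 241.7  14. ]
wrist [321.6 306.3] [ 261  286  108   38 1968] [375.  230.9  14. ]
top [363.4 175.1] [352 164  24  23 420] [ 644.5 -119.2   14. ]
top [226.6 279.3] [221 271  11  19 125] [378.7 234.2  14. ]
```

Emit:
carry_out(series=[0,0,-0.1,0,0,0,5,0,0,-0.1,0,0,0,5,0,0,-0.1,0,0,0,5,0,0,-0.1,0,0,0,5,0,0,-0.1,0,0,0,5,0,0,-0.1,0,0,0,5,0,0,1,0,0,0,5,0,0,4,0,0,0,5,0,0,8,0,0,0,5,0,0,12,0,0,0,5,0,0,12,0,0,0,5,0,0,12,0,0,0,5])

```text
time_s: 18.05
ee_pos: [373.4, 253.5, 295.8]
eef_rot: [[0.031, 1.0, 0.003], [1.0, -0.031, -0.0], [-0.0, 0.003, -1.0]]
force: [-0.5, -0.7, -0.5]
gripper_width: 57.7
finger_force: 64.2
```

```bash
python3 - <<'E'
from h import *
s=ctrl.sense(); print(s["time_s"],s["ee_pos"],np.round(s["eef_rot"],3).tolist(),np.round(s["force"],1),s["gripper_width"],s["finger_force"])
h=grab_frame("side"); f=grab_frame("top"); w=grab_frame("wrist")
pr=lambda X:np.round(proj(h,X))
z0=s["ee_pos"][2]
for c,st,m in blobs(mask(h,*COL["green"]),30): print("side",np.round(c,1),st,ray(h,c,z0-160+0))
print(pr([373,253,z0-161]))
for c,st,m in blobs(mask(f,*COL["green"]),30): print("top",np.round(c,1),st)
cv2.imwrite("pics/dish.png",np.hstack([cv2.resize(w["color"][180:320,240:400,::-1],None,fx=2.4,fy=2.4),cv2.resize(h["color"][110:222,190:318,::-1],None,fx=3,fy=3)]))
E
```

```text
18.05 [373.38229603 253.49912054 295.79087523] [[0.031, 1.0, 0.003], [1.0, -0.031, -0.0], [-0.0, 0.003, -1.0]] [-0.5 -0.7 -0.5] 57.72369413539755 64.20566082000732
side [232.3 147.3] [226 144  13   7  37] [378.40186873 231.92657832 135.79087523]
side [362.4 239. ] [352 231  22  17 292] [ 613.89716211 -170.27425887  135.79087523]
[229. 143.]
top [363.4 175. ] [352 164  24  23 423]
top [216.6 286.3] [211 275  12  25 192]
```

View pics/dish.png

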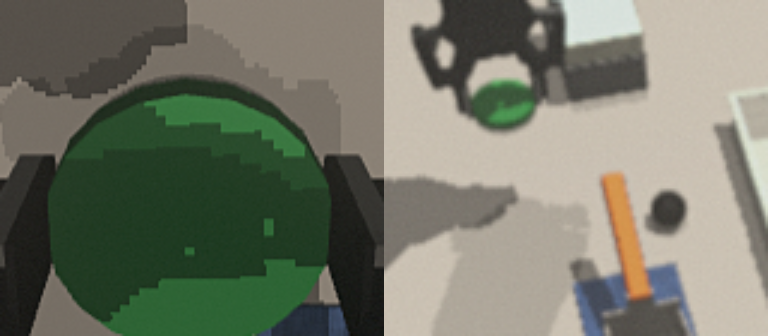

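The lid sits evenly between the pads (wrist half, columns 50–330), and the side view shows it hanging level. I'll measure its offset in the hand with the wrist camera.

```bash
cat >> h.py <<'E'
def lid(w,z):
    m=mask(w,(45,60,15),(85,255,255)); m=cv2.morphologyEx(m,cv2.MORPH_CLOSE,np.ones((9,9)))
    out=[]
    for c in cv2.findContours(m,0,cv2.CHAIN_APPROX_NONE)[0]:
        if cv2.contourArea(c)>150:
            h=cv2.convexHull(c); P=np.array([ray(w,p[0],z)[:2] for p in h.astype(float)])
            (x,y),r=cv2.minEnclosingCircle(P.astype(np.float32)); out.append((round(x,1),round(y,1),round(r,1),cv2.boundingRect(c)))
    return out
E
python3 - <<'E'
from h import *
s=ctrl.sense(); w=grab_frame("wrist"); z=s["ee_pos"][2]-175.2+16
print(lid(w,z),s["ee_pos"])
f=grab_frame("top"); print(lid(f,58))
E
```

```text
[(389.6, 198.4, 27.5, (310, 330, 85, 61)), (379.0, 245.4, 39.2, (253, 213, 144, 113))] [372.88811702 253.34430611 293.97343072]
[(367.6, 268.0, 36.0, (205, 272, 19, 29)), (640.2, -114.9, 30.6, (352, 163, 24, 25))]
```

```bash
python3 - <<'E'
from h import *
s=ctrl.sense(); w=grab_frame("wrist"); p=s["ee_pos"]
a=np.linspace(0,2*np.pi,361)
for z in(p[2]-159.2,p[2]-162):
  for dy in(-4,0,4):
    P=np.array([proj(w,[p[0]+30*np.cos(t),p[1]+dy+30*np.sin(t),z]) for t in a])
    print(round(z),dy,"toprow",P[:,1].min().round(1),"cols",P[:,0].min().round(1),P[:,0].max().round(1),"row widest",P[P[:,0].argmax(),1].round(1))
print("meas toprow",180+94/2.4,"cols",240+50/2.4,240+330/2.4)
v=w["color"][195:300,319].astype(int); print([(195+i,*v[i]) for i in range(0,40,2)])
E
```

```text
135 -4 toprow 220.2 cols 258.1 379.8 row widest 273.4
135 0 toprow 212.0 cols 257.3 380.1 row widest 266.2
135 4 toprow 203.8 cols 256.5 380.4 row widest 258.9
132 -4 toprow 218.0 cols 259.2 378.7 row widest 270.4
132 0 toprow 210.0 cols 258.4 379.0 row widest 263.3
132 4 toprow 201.9 cols 257.7 379.2 row widest 256.1
meas toprow 219.16666666666669 cols 260.8333333333333 377.5
[(195, np.int64(129), np.int64(120), np.int64(110)), (197, np.int64(129), np.int64(121), np.int64(111)), (199, np.int64(125), np.int64(116), np.int64(107)), (201, np.int64(120), np.int64(113), np.int64(102)), (203, np.int64(119), np.int64(112), np.int64(101)), (205, np.int64(120), np.int64(111), np.int64(102)), (207, np.int64(120), np.int64(113), np.int64(102)), (209, np.int64(121), np.int64(113), np.int64(103)), (211, np.int64(90), np.int64(84), np.int64(78)), (213, np.int64(45), np.int64(53), np.int64(42)), (215, np.int64(36), np.int64(49), np.int64(33)), (217, np.int64(38), np.int64(49), np.int64(36)), (219, np.int64(39), np.int64(63), np.int64(39)), (221, np.int64(61), np.int64(124), np.int64(68)), (223, np.int64(57), np.int64(119), np.int64(64)), (225, np.int64(58), np.int64(119), np.int64(64)), (227, np.int64(58), np.int64(119), np.int64(63)), (229, np.int64(58), np.int64(119), np.int64(65)), (231, np.int64(59), np.int64(123), np.int64(66)), (233, np.int64(38), np.int64(72), np.int64(41))]
```

Emit:
carry_out(series=[0,0,4,0,0,0,5,2.5,-3,6,0,0,0,5,5.1,-7,6,0,0,0,5,8,-11,6,0,0,0,5,11,-15,6,0,0,0,5,14,-19,6,0,0,0,5,17,-23,6,0,0,0,5,20,-27,6,0,0,0,5,23,-31,5,0,0,0,5,25,-34.5,3,0,0,0,5,26.8,-36.7,1,0,0,0,5,26.8,-36.7,1,0,0,0,5])

```text
time_s: 19.55
ee_pos: [641.7, -117.4, 300.3]
eef_rot: [[0.035, 0.999, -0.004], [0.999, -0.035, -0.0], [-0.001, -0.004, -1.0]]
force: [0.2, 0.9, -0.8]
gripper_width: 57.5
finger_force: 64.4
```

Emit:
carry_out(series=[0,0,-0.5,0,0,0,5,0,0,-0.5,0,0,0,5])

```text
time_s: 19.75
ee_pos: [640.8, -112.1, 299.0]
eef_rot: [[0.029, 1.0, -0.001], [1.0, -0.029, 0.0], [0.0, -0.001, -1.0]]
force: [0.5, 0.6, -0.6]
gripper_width: 57.3
finger_force: 64.4
```

```bash
python3 - <<'E'
from h import *
s=ctrl.sense(); p=s["ee_pos"]; print(s["time_s"],p,np.round(s["eef_rot"],3).tolist(),np.round(s["force"],1),s["gripper_width"])
w=grab_frame("wrist"); h=grab_frame("side")
for n,X in(("held",[p[0],p[1]-2,p[2]-159]),("low",[641,-115,58])):
  print(n,"wrist",np.round(proj(w,X)),"side",np.round(proj(h,X),1))
cv2.imwrite("pics/stack0.png",np.hstack([cv2.resize(w["color"][140:400,190:450,::-1],None,fx=1.5,fy=1.5),cv2.resize(h["color"][160:290,300:430,::-1],None,fx=3,fy=3)]))
E
```

```text
19.75 [ 640.83148846 -112.07436746  299.00365788] [[0.029, 1.0, -0.001], [1.0, -0.029, 0.0], [0.0, -0.001, -1.0]] [ 0.5  0.6 -0.6] 57.29006932763886
held wrist [319. 274.] side [364.9 217.6]
low wrist [319. 217.] side [363.  237.8]
```

View pics/stack0.png

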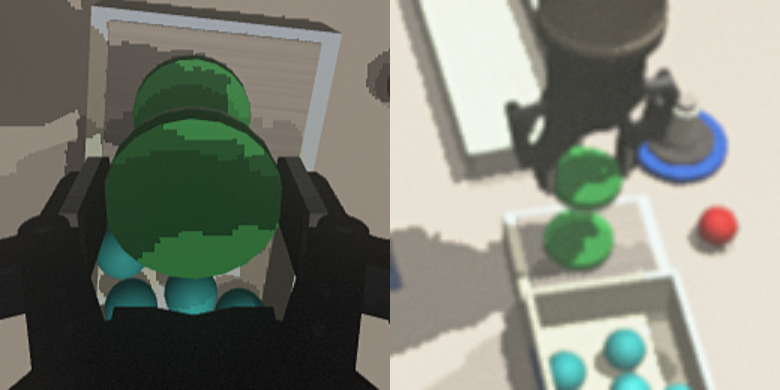

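Both dishes line up: in the wrist half the held lid spans columns 105–282 and the lower lid 133–250. In the side half they're at (587,178) and (578,240). That makes 12 pictures, over the limit of 10, so I'll work with numbers only from here.

```bash
python3 - <<'E'
from h import *
s=ctrl.sense(); p=s["ee_pos"]; w=grab_frame("wrist")
hsv=cv2.cvtColor(w["color"],cv2.COLOR_RGB2HSV)
for col in(310,319,328):
    print(col,[(r,*map(int,hsv[r,col])) for r in list(range(170,190,2))+list(range(206,226,2))+list(range(314,334,2))])
for dy in(-4,-2,0,2): 
  e=lambda y,z:proj(w,[p[0],y,z])[1].round(1)
  print(dy,"held far/near",e(p[1]+dy+30,p[2]-159),e(p[1]+dy-30,p[2]-159),"low(-115+dy) far",e(-115+dy+30,58))
E
```

```text
310 [(170, 16, 38, 142), (172, 15, 35, 144), (174, 18, 28, 90), (176, 36, 34, 76), (178, 52, 61, 46), (180, 63, 124, 130), (182, 63, 125, 133), (184, 63, 111, 99), (186, 61, 100, 84), (188, 62, 103, 84), (206, 60, 96, 69), (208, 60, 99, 67), (210, 61, 107, 67), (212, 46, 49, 68), (214, 62, 88, 49), (216, 60, 82, 50), (218, 56, 87, 50), (220, 64, 126, 105), (222, 64, 133, 128), (224, 64, 135, 127), (314, 65, 140, 106), (316, 65, 143, 105), (318, 65, 141, 107), (320, 65, 144, 106), (322, 64, 140, 106), (324, 66, 141, 101), (326, 90, 148, 69), (328, 89, 155, 79), (330, 88, 159, 85), (332, 88, 155, 92)]
319 [(170, 17, 35, 139), (172, 16, 34, 143), (174, 14, 37, 151), (176, 44, 46, 61), (178, 44, 61, 46), (180, 63, 124, 136), (182, 63, 125, 135), (184, 62, 111, 101), (186, 63, 102, 85), (188, 63, 103, 84), (206, 61, 99, 67), (208, 60, 95, 67), (210, 61, 94, 68), (212, 53, 55, 60), (214, 60, 83, 52), (216, 60, 85, 51), (218, 60, 81, 44), (220, 64, 134, 126), (222, 64, 135, 125), (224, 64, 133, 128), (314, 65, 142, 106), (316, 65, 143, 107), (318, 65, 144, 106), (320, 65, 146, 105), (322, 6
[... 227 characters left out ...]
9, 80, 64), (182, 63, 125, 133), (184, 63, 125, 131), (186, 61, 107, 98), (188, 63, 103, 84), (206, 60, 89, 69), (208, 62, 96, 69), (210, 60, 102, 65), (212, 51, 36, 71), (214, 60, 71, 54), (216, 60, 83, 52), (218, 62, 78, 49), (220, 63, 122, 92), (222, 64, 134, 129), (224, 64, 133, 128), (314, 65, 146, 105), (316, 65, 145, 104), (318, 65, 146, 105), (320, 65, 143, 107), (322, 65, 143, 107), (324, 69, 141, 94), (326, 89, 159, 74), (328, 88, 156, 85), (330, 88, 163, 91), (332, 88, 157, 99)]
-4 held far/near 220.6 327.5 low(-115+dy) far 182.9
-2 held far/near 216.5 324.4 low(-115+dy) far 180.2
0 held far/near 212.4 321.2 low(-115+dy) far 177.6
2 held far/near 208.3 318.0 low(-115+dy) far 174.9
```

Emit:
carry_out(series=[-0.05,-0.1,-2,0,0,0,5,-0.05,-0.1,-4,0,0,0,5,-0.05,-0.1,-5.2,0,0,0,5,-0.05,-0.1,-5.8,0,0,0,5,-0.05,-0.1,-6.2,0,0,0,5,-0.05,-0.1,-6.4,0,0,0,5,-0.05,-0.1,-6.5,0,0,0,5,-0.05,-0.1,-6.5,0,0,0,5])

```text
time_s: 20.7
ee_pos: [640.8, -114.3, 235.1]
eef_rot: [[0.031, 1.0, 0.001], [1.0, -0.031, -0.001], [-0.001, 0.001, -1.0]]
force: [-0.7, -0.5, -0.2]
gripper_width: 57.5
finger_force: 64.4
```

Emit:
carry_out(series=[0,0.1,-0.1,0,0,0,5,0,0.1,-0.2,0,0,0,5,0,0.1,-0.3,0,0,0,5,0,0.1,-0.3,0,0,0,5])

```text
time_s: 21.1
ee_pos: [640.8, -113.2, 232.4]
eef_rot: [[0.031, 1.0, 0.001], [1.0, -0.031, -0.001], [-0.001, 0.001, -1.0]]
force: [-4.8, 0.7, 10.2]
gripper_width: 57.4
finger_force: 65.3
```

Emit:
carry_out(series=[0,0,0.1,0,0,0,5,0,0,0.1,0,0,0,6.5,0,0,0.1,0,0,0,7.5,0,0,0.1,0,0,0,8.5,0,0,0.1,0,0,0,8.5,0,0,0.1,0,0,0,8.5])

```text
time_s: 21.7
ee_pos: [640.7, -113.4, 232.7]
eef_rot: [[0.031, 1.0, 0.001], [1.0, -0.031, -0.001], [-0.001, 0.001, -1.0]]
force: [0.2, -1.0, -0.2]
gripper_width: 84.7
finger_force: 0.0
```

Emit:
carry_out(series=[0,0,2,0,0,0,8.5,0,0,6,0,0,0,8.5,0,0,11,0,0,0,8.5,-2,5,15,0,0,0,8.5,-5,10,16,0,0,0,8.5,-8,15,17,0,0,0,8.5,-10,19,17,0,0,0,8.5,-12,24,17,0,0,0,8.5,-12,28,17,0,0,0,8.5,-12,28,17,0,0,0,8.5,-12,28,17,0,0,0,8.5])

```text
time_s: 22.8
ee_pos: [519.5, 170.2, 403.2]
eef_rot: [[0.025, 1.0, 0.001], [1.0, -0.025, 0.0], [0.0, 0.001, -1.0]]
force: [0.4, -1.6, 0.0]
gripper_width: 85.0
finger_force: 0.0
```

```bash
python3 - <<'E'
from h import *
s=ctrl.sense(); print(s["time_s"],s["ee_pos"],s["gripper_width"],np.round(s["force"],1))
f=grab_frame("top"); h=grab_frame("side")
print("top",lid(f,74)); print("side z74",lid(h,74))
for n,X in(("dish at 74",[640,-115,74]),("58",[640,-115,58])): print(n,proj(f,X).round(1),proj(h,X).round(1))
for n,c in(("t",f),("s",h)):
  for k in("green","teal","orange"):
    print(n,k,[(np.round(c_,1).tolist(),st[2:].tolist()) for c_,st,_ in blobs(mask(c,*COL[k]),40)])
# column profile of side image through stack
hsv=cv2.cvtColor(h["color"],cv2.COLOR_RGB2HSV)
print([(r,*map(int,hsv[r,362])) for r in range(216,258,2)])
E
```

```text
22.8 [519.51397565 170.20212078 403.20706365] 85.00387053172581 [ 0.4 -1.6  0. ]
top [(639.9, -114.7, 31.6, (352, 162, 25, 25))]
side z74 [(637.0, -123.8, 36.7, (352, 226, 24, 24))]
dish at 74 [364.1 174.3] [363.  234.2]
58 [363.5 175. ] [362.7 237.9]
t green [([363.9, 174.3], [25, 24, 459])]
t teal [([424.7, 164.9], [14, 13, 144]), ([400.4, 173.3], [14, 14, 141]), ([416.8, 177.7], [14, 14, 141]), ([421.3, 193.8], [14, 14, 146]), ([403.0, 194.5], [13, 13, 137])]
t orange [([203.3, 101.1], [64, 29, 896]), ([231.9, 111.6], [16, 14, 56]), ([494.5, 222.7], [11, 8, 41]), ([285.0, 252.5], [38, 8, 292])]
s green [([363.2, 235.4], [21, 18, 293])]
s teal [([378.1, 275.6], [13, 12, 118]), ([358.8, 283.2], [11, 12, 109]), ([379.6, 290.0], [13, 12, 121]), ([395.6, 291.2], [12, 5, 49]), ([365.1, 295.6], [12, 6, 52])]
s orange [([375.5, 133.6], [34, 35, 331]), ([270.2, 188.8], [15, 42, 251]), ([356.3, 364.1], [17, 20, 110])]
[(216, 17, 28, 192), (218, 19, 28, 202), (220, 20, 28, 200), (222, 18, 29, 202), (224, 17, 29, 201), (226, 58, 80, 178), (228, 63, 132, 172), (230, 63, 125, 177), (232, 64, 128, 174), (234, 64, 130, 172), (236, 63, 130, 174), (238, 63, 130, 173), (240, 63, 129, 174), (242, 64, 132, 176), (244, 62, 110, 130), (246, 56, 44, 87), (248, 60, 68, 86), (250, 40, 34, 90), (252, 15, 32, 145), (254, 64, 10, 208), (256, 49, 15, 140)]
```

```bash
python3 -c "
from workcell import ctrl
print(ctrl.job_done())"
```

```text
the job is handed in; nothing more can be done
None
```

I handed the job in with no verdict shown; by my measurements all five balls are in the well, the scoop is flat on its mat, and the loose dish is stacked within about 1 mm of centre (22.8 s on the clock), though I viewed 12 pictures instead of the allowed 10.

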